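# Fit the D-bore hub on the reducer's keyed post

### The job

Fit the coupling hub with the D-shaped bore onto the D-shaped post of the gear reducer: turn it until the flat in its bore meets the flat of the post, lower it over the post until it sits fully home on the seat, and let go. Leave the hub with the round bore where it stands.

Things in the scene. Friction and masses are not known exactly. Their poses are not given: they have to be found in the camera images.
- d_hub_center (a point): Loose steel hub (a collar) standing upright, 60 mm in diameter, 50 mm high, 0.2 to 0.45 kg, two parallel wrench flats outside, 54 mm apart, facing its +y and -y. A D-shaped bore goes right through: radius 21 mm, cut by one flat 6 mm from the axis on the +x side. The point is its centre, half-way up; z up, +x from the axis toward the bore's flat.
- round_hub_center (a point): Loose hub with the same outside (60 mm diameter, 50 mm high, wrench flats 54 mm apart facing its +y and -y) but a plain round bore of 28 mm diameter; it does not fit the post and stays where it stands. The point is its centre, half-way up.
- post_seat (a point): Centre of the 68 mm round seat, 60 mm above the bench, of the grey gear reducer (fixed; motor toward its +x). A steel D post stands up 46 mm from it: radius 18 mm, one flat 3 mm from the axis on the +x side, top 16 mm tapered to half size. z up, +x from axis toward flat. A seated hub's centre is 25 mm above this point, its +x along this +x, with 3 mm and 10 degrees of play.

How it is judged:
At the end, for the whole second after the job is handed in: The D-bore hub sits on the reducer's seat with the post through its bore: its centre within 10 mm of the post's axis and 20 to 30 mm above the seat, its flat within 26 degrees of the post's flat, its axis within 7 degrees of the post's, at rest; the round-bore hub within 30 mm of where it stood (horizontal distance between d_hub_center and post_seat below 0.01 m and z of d_hub_center in the frame of post_seat between 0.02 and 0.03 m and angle between the x axis of d_hub_center and the x axis of post_seat, either way round below 0.45 rad and angle between the z axis of d_hub_center and the z axis of post_seat, either way round below 0.12 rad and linear speed of d_hub below 0.02 m/s); the robot touches nothing.
It fails at once if the round-bore hub is moved by 30 mm or more (distance of round_hub_center from where it was at the start of the episode above 0.03 m).
It also fails if it takes over 29 s, if anything falls off the work surface, if the arm or the gripper's body presses on something with over 40 N, if the wrist force passes 120 N, or if a joint passes its speed limit or range.

### The arm

A 6-joint arm with a two-finger parallel gripper is mounted at the origin on a cart in front of the work surface, level with it; the furniture and walls round the work are solid. World frame = base frame: x ahead of the robot, y to its left, z up, the work surface at z = 0. Lengths are in m, angles in rad, forces in N, time in s.
With the tool pointing down it reaches from about 0.375 to 0.975 m from the base axis. Payload 3.8 kg.
Tool frame: the origin (TCP) lies on the centre line of the jaws, within the pads' length; the fingertips stand 17 mm ahead of it and the grasp point (between the pads) lies 2 mm behind it (bot.tip_extent is the distance from the TCP to the fingertips, in m); z points along the fingers, y is the line along which they close (so a half turn about z gives the same grasp; the last joint's range is limited). The gripper opens to 85 mm and grips with 20 to 120 N. Pads are 22 mm wide; open, the fingers measure 114 mm over their backs; the gripper's body (76 mm by 85 mm) begins 54 mm behind the grasp point. The pads swing forward as they close: fully open they stand 13 mm farther back than shut.
Start: joints at [1.234, 0.264, 1.604, -0, 1.274, -0.037], TCP at [0.199, 0.645, 0.248] pointing down, gripper open.
Joint ranges: [-2.63, 2.63], [-0.94, 2.18], [0.31, 2.57], [-1.31, 4.45], [0, 2.66], [-2.55, 2.55]. Speed limits (rad/s): [2.57, 2.57, 3.14, 3.14, 3.14, 3.14].

### API

Orientations are given as a rotation vector (axis times angle).
In Python, from workcell import readout, read_camera, finish_job, bot gives the robot as it stands.
- The arm moves only by the tool jog_arm, never from a script. Its argument "deltas" is one flat list of numbers, 7 for each row, row after row: the shift along the tool's x, y, z in m, then the turn, a rotation vector about the tool's x, y, z in degrees, then the gripper command: -1 is shut, 1 is fully open, values between are in proportion. A call has 1 to 8 rows; each row is the pose to reach, as a shift and turn from the pose commanded when the call began, along the tool's axes at that moment; what a row does not reach only later rows make up. A row lasts 1/10 s, in which the tool goes at most 50 mm and 8.59 degrees, less where a joint would pass 70% of its speed; a pose out of reach is approached as far as the arm can. A call with a gripper value outside its range is refused whole. The fingers move at their own pace and stop on an object; "squeeze" is the grip in N (left out, the last holds). Time passes only in rows, so rows that repeat a pose let the fingers close. It gives the time, the measured TCP pose, the force, the opening and the grip force at its end, in the units of the state.
- readout.read_state(): the state, without advancing time (a new reading comes with each control period).
- read_camera(name): name is "side" or "top" or "wrist"; returns a dict with "color" (480x640x3 uint8, blue, green, red), "fx", "fy", "cx", "cy" (pixels), "origin" and "attitude" of the camera in the world. Camera axes: x right, y down, z forward; pixel columns grow to the right and rows downward; lengths in m; the calibration is good to about 2 mm. A picture is of the moment at which its call begins. There is no depth.
- finish_job(): hands the job in; it is judged then, once.
The state is a dict: "time": time; "q": joint angles; "joint_vel": joint speeds; "joint_torque": joint torques, N m; "tool_pos": TCP position; "tcp_rot": TCP orientation; "wrist_force": force on the tool from outside, world axes, zero at the start; "torque": the same for the moment, N m; "width": opening from 0.0 (shut) to 1.0 (fully open); "grip_force": force on a finger pad.
Only numpy, scipy, OpenCV 4.12 (cv2) and the standard library are available. Lean on these libraries where they do the work, as an engineer would, in place of code of your own. Each camera call takes 0.05 s, during which the arm holds its last target. There are 200 camera calls.

## Working session

There is one attempt and no reset: what is moved stays moved. The work goes in short steps, Python scripts to look and compute and a tool call to move; the robot and the scene stay as the last step left them, time stands still between calls to the robot, and variables do not carry over. Pictures are saved under pics/ and viewed, at most 10 in all, crops included, and the job is handed in when it is done.

Besides the shell and the picture viewer there is one more tool, called after ">>>" as name(argument=value, ...) on one line, values as JSON. jog_arm: Moves the arm, as the interface text tells. Its arguments: {"type":"object","properties":{"deltas":{"type":"array"},"squeeze":{"type":"number"}},"required":["deltas"]}

```bash
mkdir -p pics
cat > h.py <<'E'
import numpy as np,cv2,json
from scipy.spatial.transform import Rotation as R
from workcell import readout, read_camera, finish_job, bot
def rot(a):
    a=np.array(a,float)
    if a.shape==(3,3): return a
    return R.from_rotvec(a).as_matrix() if a.size==3 else R.from_quat(a).as_matrix()
def snap(n,f):
    c=read_camera(n); cv2.imwrite(f'pics/{f}.png',c['color'])
    json.dump({k:np.array(v).tolist() for k,v in c.items() if k!='color'},open(f'pics/{f}.json','w')); return c
def px2w(f,u,v,z):
    c=json.load(open(f'pics/{f}.json')); d=rot(c['attitude'])@[(u-c['cx'])/c['fx'],(v-c['cy'])/c['fy'],1]
    o=np.array(c['origin']); return o+d*(z-o[2])/d[2]
def w2px(f,p):
    c=json.load(open(f'pics/{f}.json')); q=rot(c['attitude']).T@(np.array(p)-c['origin'])
    return q[0]/q[2]*c['fx']+c['cx'],q[1]/q[2]*c['fy']+c['cy']
E
python3 - <<'E'
from h import *
for n in('top','side'):
    c=snap(n,n+'0'); print(n,c['origin'],c['attitude'],c['fx'],c['cx'])
print(readout.read_state())
E
```

```text
top [ 0.34628531 -0.19668694  0.93905875] [-2.15724034  2.12052955 -0.19380103] 533.4110068108289 320.32645659596517
side [0.13982994 0.51752144 0.39895963] [-0.57804972  2.33474895 -1.61829394] 565.7146976655016 325.3368156503
{'time': 0.1, 'q': array([ 1.23408253e+00,  2.64654959e-01,  1.60526016e+00, -2.24645005e-05,
        1.27370289e+00, -3.68664066e-02]), 'joint_vel': array([-0.00191262, -0.00273489, -0.00347543, -0.00067999,  0.00077892,
       -0.00080213]), 'joint_torque': array([ 9.13437107e-04, -5.16700816e+01, -3.68592775e+01,  8.44547753e-05,
        6.22227351e-03,  4.08832435e-06]), 'tool_pos': array([0.19915404, 0.64428503, 0.24708962]), 'tcp_rot': array([-0.46917321, -3.10600073,  0.00313199]), 'wrist_force': array([-0.02771012,  0.22442354, -0.72702141]), 'torque': array([-0.02703683,  0.00480114, -0.04316207]), 'grip_force': 0.0, 'width': 1.0006611665440757}
```

View pics/top0.png

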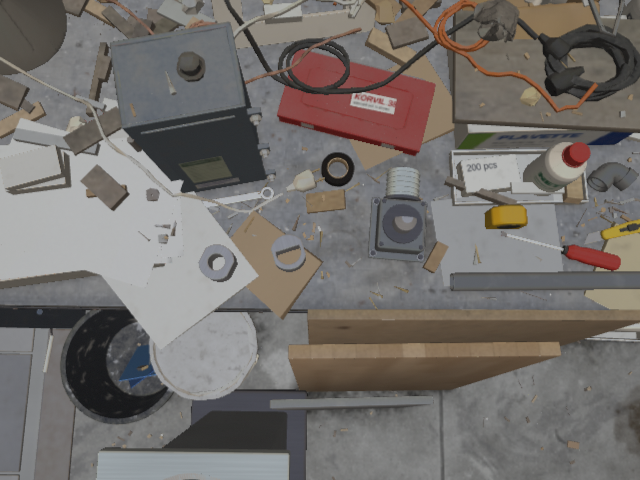

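View pics/side0.png

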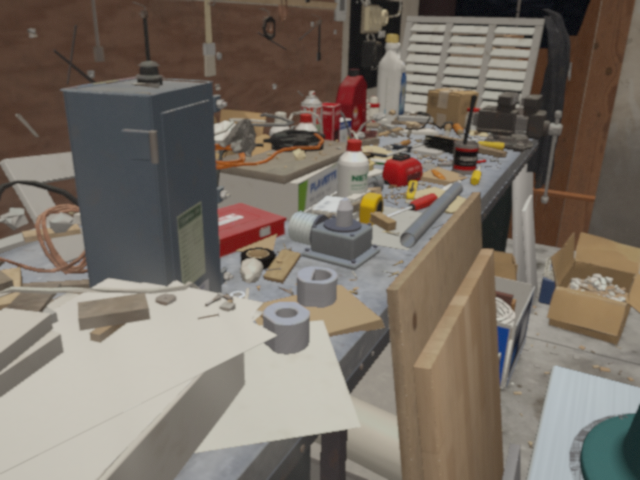

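The top picture shows the round hub at about (217,262), the D hub at (289,252), and the reducer post at about (403,224) with its motor toward (403,182). The side view agrees. I'll enlarge the top view.

Run:
```python
from h import *
im=cv2.imread('pics/top0.png')
a=cv2.resize(im[225:285,260:320],(400,400),interpolation=cv2.INTER_CUBIC)
b=cv2.resize(im[170:270,355:455],(400,400),interpolation=cv2.INTER_CUBIC)
cv2.imwrite('pics/c1.png',np.hstack([a,b]))
for u,v,z in((217,262,.05),(289,252,.05),(404,224,.1),(300,340,.1),(425,345,.1),(230,160,0.2)):print(px2w('top0',u,v,z))
print(rot(json.load(open('pics/top0.json'))['attitude']).round(2))
```

```text
[ 0.46008179 -0.0338157   0.05      ]
[ 0.47919429 -0.15390999  0.05      ]
[ 0.52057458 -0.33993416  0.1       ]
[ 0.33447365 -0.17686884  0.1       ]
[ 0.32992086 -0.37055376  0.1       ]
[ 0.58911331 -0.07279738  0.2       ]
[[ 0.02 -0.99  0.17]
 [-1.   -0.02 -0.01]
 [ 0.01 -0.17 -0.99]]
```

View pics/c1.png

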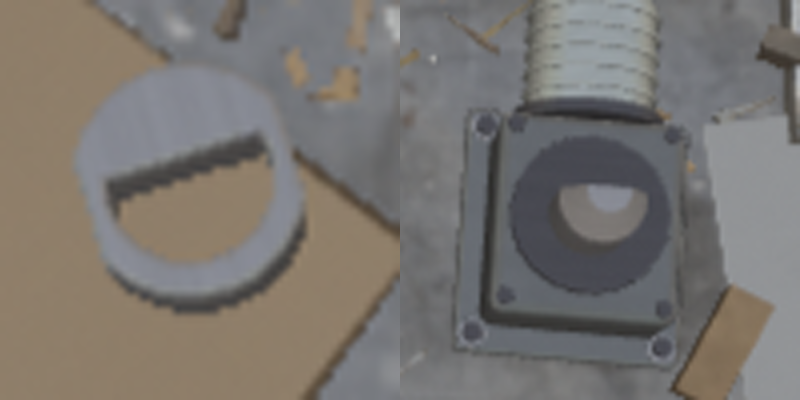

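Left crop: the bore's flat runs from (107,182) to (262,133), with the solid side up. Right crop: the seat disc spans 510–672 by 135–295, and the flat is nearly horizontal, facing the motor.

Run:
```python
from h import *
L=lambda x,y:((x+.5)/6.667-.5+260,(y+.5)/6.667-.5+225)
Q=lambda x,y:((x-400+.5)/4-.5+355,(y+.5)/4-.5+170)
a=px2w('top0',*L(107,182),.05);b=px2w('top0',*L(262,133),.05)
d=b-a;print('chord',np.linalg.norm(d)); x=np.array([-d[1],d[0],0])/np.linalg.norm(d); yaw=np.degrees(np.arctan2(x[1],x[0]));print('hub yaw',yaw,'c',(a+b)/2-.006*x)
for p,q,z in(((498,115),(487,322),.055),((688,125),(672,330),.055),((469,108),(455,350),.005),((487,322),(672,330),.055),((560,185),(645,187),.1)):
    e=px2w('top0',*Q(*p),z)-px2w('top0',*Q(*q),z);print(np.degrees(np.arctan2(e[1],e[0])),np.linalg.norm(e))
print('seat',px2w('top0',*Q(591,215),.06),px2w('top0',*Q(510,215),.06)-px2w('top0',*Q(672,215),.06))
def tri(u,v):
    M=np.zeros((3,3));r=np.zeros(3)
    for f,p in(('top0',u),('side0',v)):
        o=px2w(f,*p,.0);c=np.array(json.load(open(f'pics/{f}.json'))['origin']);t=(o-c)/np.linalg.norm(o-c);P=np.eye(3)-np.outer(t,t);M+=P;r+=P@o
    return np.linalg.solve(M,r)
print('cab',tri((248,105),(215,82)),tri((130,135),(70,92)),'board',tri((290,350),(417,368)),tri((308,315),(393,290)))
print('rnd',px2w('top0',217,262,.05))
for p in((.479,-.154,0),(.479,-.154,.05)):print(w2px('side0',p))
s=readout.read_state();print(rot(s['tcp_rot']).round(3))
print([n for n in dir(bot) if n[0]!='_'])
```

```text
chord 0.041026979862787284
hub yaw 18.84234410495296 c [ 0.47994961 -0.1527587   0.05      ]
-3.1004144157857443 0.0896282543793341
-5.3385362356004595 0.08906404949889456
-3.2291603642553564 0.11052149010761841
88.5344206572291 0.07783729626669271
89.71285466886329 0.034329648858559846
seat [ 0.52990667 -0.3440299   0.06      ] [-0.00128703  0.06839406  0.        ]
cab [ 0.62132404 -0.11183823  0.31623035] [0.61953126 0.07156685 0.30088229] board [ 0.31697633 -0.15431521 -0.05931657] [ 0.37536636 -0.18774157  0.03472567]
rnd [ 0.46008179 -0.0338157   0.05      ]
(np.float64(318.3701581507158), np.float64(304.2641851441082))
(np.float64(319.1047474540144), np.float64(273.83590953810364))
[[-0.955  0.295 -0.001]
 [ 0.295  0.955 -0.002]
 [ 0.    -0.002 -1.   ]]
['MotionError', 'tip_extent']
```

>>> jog_arm(deltas=[-0.04, -0.03, -0.02, 0, 0, 8.5, 1, -0.08, -0.06, -0.04, 0, 0, 17, 1, -0.12, -0.09, -0.06, 0, 0, 25.5, 1, -0.16, -0.12, -0.06, 0, 0, 34, 1, -0.2, -0.15, -0.06, 0, 0, 42.5, 1, -0.24, -0.18, -0.06, 0, 0, 51, 1, -0.28, -0.21, -0.06, 0, 0, 59.5, 1, -0.316, -0.241, -0.06, 0, 0, 68, 1])

```text
time: 0.9
tool_pos: [0.4263, 0.3265, 0.3079]
tcp_rot: [2.133, 2.307, -0.0]
wrist_force: [0.7, 0.0, -0.6]
width: 1.001
grip_force: 0.0
```

```bash
cat >> h.py <<'E'
def plan(p,yaw_ytool):
    "tool-axis shift and tool rotvec (deg) from the measured pose to tool-down pose with tool y at world yaw"
    s=readout.read_state();A=rot(s['tcp_rot']);t=np.radians(yaw_ytool);y=np.array([np.cos(t),np.sin(t),0]);z=np.array([0,0,-1.]);B=np.stack([np.cross(y,z),y,z],1)
    print('t',s['time'],'pos',s['tool_pos'],'F',s['wrist_force'],'w',s['width'],'q',np.array(s['q']).round(2)); print('shift',(A.T@(np.array(p)-s['tool_pos'])).round(4),'rot',np.degrees(R.from_matrix(A.T@B).as_rotvec()).round(2))
E
python3 -c "
from h import *
plan((.48,-.153,.2),288.8)"
```

```text
t 0.9 pos [0.4262763  0.32647317 0.30793509] F [ 0.6801042  0.0213593 -0.5851925] w 1.0006809679149504 q [ 0.61 -0.03  1.82 -0.    1.35  0.53]
shift [-0.4822  0.0161  0.108 ] rot [0.000e+00 1.000e-02 7.569e+01]
```

>>> jog_arm(deltas=[-0.05, 0.002, 0, 0, 0, 8.5, 1, -0.1, 0.004, 0, 0, 0, 17, 1, -0.15, 0.006, 0, 0, 0, 25.5, 1, -0.2, 0.008, 0, 0, 0, 34, 1, -0.25, 0.01, 0, 0, 0, 42.5, 1, -0.3, 0.012, 0, 0, 0, 51, 1, -0.35, 0.014, 0.02, 0, 0, 59.5, 1, -0.395, 0.016, 0.04, 0, 0, 68, 1])

```text
time: 1.7
tool_pos: [0.4746, -0.063, 0.2701]
tcp_rot: [3.057, 0.718, 0.004]
wrist_force: [0.8, 0.1, 0.4]
width: 0.999
grip_force: 0.0
```

```bash
python3 -c "
from h import *
plan((.48,-.153,.15),288.8)"
```

```text
t 1.7 pos [ 0.47462253 -0.06302714  0.27007457] F [0.82553926 0.08968822 0.39376528] w 0.9994231288690725 q [-0.18 -0.13  1.98  0.    1.29  0.93]
shift [-0.0355  0.0828  0.1201] rot [ 0.08 -0.13  7.65]
```

>>> jog_arm(deltas=[-0.015, 0.04, 0.02, 0, 0, 5, 1, -0.0355, 0.0828, 0.04, 0, 0, 7.6, 1, -0.0355, 0.0828, 0.08, 0, 0, 7.6, 1, -0.0355, 0.0828, 0.12, 0, 0, 7.6, 1, -0.0355, 0.0828, 0.12, 0, 0, 7.6, 1, -0.0355, 0.0828, 0.12, 0, 0, 7.6, 1])

```text
time: 2.3
tool_pos: [0.4792, -0.1504, 0.1492]
tcp_rot: [-3.096, -0.524, 0.004]
wrist_force: [-0.1, -0.9, 0.2]
width: 1.003
grip_force: 0.0
```

```bash
python3 -c "
from h import *
snap('wrist','w1')
plan((.48,-.153,.03),288.8)
print(w2px('w1',(.48,-.153,.05)),[w2px('w1',(.48+.006*np.cos(t)-s*.0201*np.sin(t),-.153+.006*np.sin(t)+s*.0201*np.cos(t),.05)) for t in [np.radians(18.8)] for s in(1,-1)])"
```

```text
t 2.35 pos [ 0.48074042 -0.15079345  0.15094263] F [ 0.48587539 -0.25468486  0.04929153] w 0.997634712345996 q [-0.35  0.02  2.07 -0.    1.05  0.88]
shift [-0.0015  0.0017  0.1209] rot [ 0.04 -0.05  0.45]
(np.float64(333.86464201691854), np.float64(249.59990192134677)) [(np.float64(298.18845440922786), np.float64(239.19380688471142)), (np.float64(369.7513752820376), np.float64(239.72695694046124))]
```

View pics/w1.png

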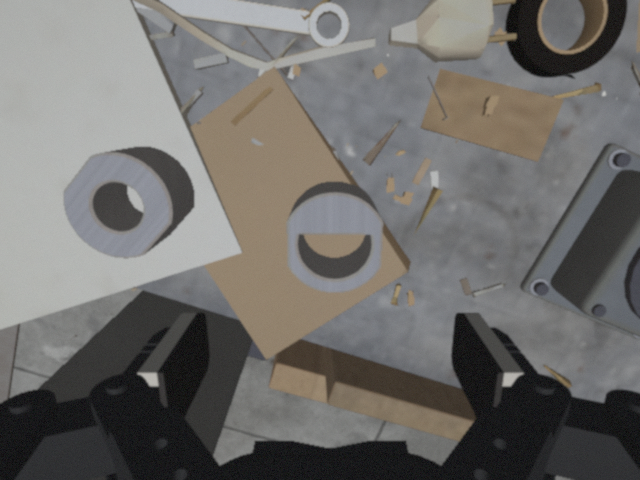

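The wrist picture shows the D hub's bore flat running from about (300,234) to (371,234), roughly 1–3 mm from the prediction. The jaws are clear on both sides, so I'll descend.

>>> jog_arm(deltas=[0, 0.0017, 0.04, 0, 0, 0.4, 1, 0, 0.0017, 0.075, 0, 0, 0.4, 1, 0, 0.0017, 0.1, 0, 0, 0.4, 1, 0, 0.0017, 0.12, 0, 0, 0.4, 1, 0, 0.0017, 0.12, 0, 0, 0.4, 1, 0, 0.0017, 0.12, 0, 0, 0.4, 1], squeeze=60)

```text
time: 2.95
tool_pos: [0.4825, -0.1527, 0.0318]
tcp_rot: [3.097, 0.515, 0.004]
wrist_force: [0.3, -0.4, 0.8]
width: 0.997
grip_force: 0.0
```

>>> jog_arm(deltas=[0, 0, 0, 0, 0, 0, -1, 0, 0, 0, 0, 0, 0, -1, 0, 0, 0, 0, 0, 0, -1, 0, 0, 0, 0, 0, 0, -1, 0, 0, 0, 0, 0, 0, -1, 0, 0, 0, 0, 0, 0, -1], squeeze=60)

```text
time: 3.55
tool_pos: [0.4824, -0.1529, 0.0318]
tcp_rot: [3.098, 0.513, 0.005]
wrist_force: [-0.1, 0.8, 7.1]
width: 0.625
grip_force: 64.7
```

```bash
python3 -c "
from h import *
c=snap('wrist','w2')
cv2.imwrite('pics/w2b.png',c['color'])
plan((.48,-.153,.15),288.8)"
```

```text
t 3.6 pos [ 0.48237544 -0.15288356  0.03177861] F [-0.50363978  0.96726615  6.04238997] w 0.6242614323735561 q [-0.36  0.19  2.15  0.    0.8   0.89]
shift [-0.0019 -0.0004 -0.1182] rot [ 0.12 -0.18  0.02]
```

View pics/w2.png

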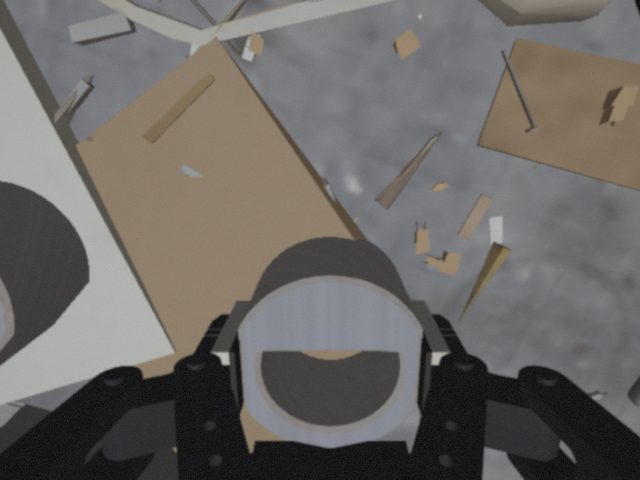

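The hub is held by its wrench flats (width 0.624, about 53 mm). The bore-flat edge now runs from (261,352) to (400,352). Next I'll lift it and move it near the post.

>>> jog_arm(deltas=[0, 0, -0.02, 0, 0, 0, -1, 0, 0, -0.06, 0, 0, 0, -1, 0, 0, -0.1, 0, 0, 0, -1, 0, 0, -0.14, 0, 0, 0, -1, 0, 0, -0.16, 0, 0, 0, -1])

```text
time: 4.1
tool_pos: [0.4821, -0.153, 0.1939]
tcp_rot: [3.096, 0.513, 0.008]
wrist_force: [1.5, -0.9, -2.8]
width: 0.626
grip_force: 64.3
```

```bash
python3 -c "
from h import *
p=px2w('w2',330.5,352,.05);t=np.radians(18.6);x=np.array([np.cos(t),np.sin(t),0]);y=np.array([np.sin(t),-np.cos(t),0])
a=px2w('w2',261,352,.05);b=px2w('w2',400,352,.05);print('chord',np.linalg.norm(a-b))
h=p-.006*x;d=h-[.4824,-.1529,.05];print('hub',h,'in tool x,y',d@x,d@y)
plan((.43,-.344,.19),267.5)"
```

```text
chord 0.040546484257140906
hub [ 0.48379479 -0.15297849  0.05      ] in tool x,y 0.0012969001861668607 0.0005192729667021118
t 4.1 pos [ 0.48213061 -0.15299532  0.19393   ] F [ 1.45654976 -0.85793309 -2.84432239] w 0.6258353458520508 q [-0.36 -0.02  2.02 -0.    1.13  0.89]
shift [-0.111  0.164  0.004] rot [ 0.17 -0.3  21.32]
```

>>> jog_arm(deltas=[-0.02, 0.03, 0, 0, 0, 4, -1, -0.045, 0.067, 0, 0, 0, 9, -1, -0.07, 0.1, 0, 0, 0, 14, -1, -0.095, 0.14, 0, 0, 0, 18, -1, -0.111, 0.164, 0.004, 0, 0, 21.3, -1, -0.111, 0.164, 0.004, 0, 0, 21.3, -1, -0.111, 0.164, 0.004, 0, 0, 21.3, -1, -0.111, 0.164, 0.004, 0, 0, 21.3, -1])

```text
time: 4.9
tool_pos: [0.4282, -0.3424, 0.1854]
tcp_rot: [-3.14, 0.067, 0.001]
wrist_force: [-0.5, 0.1, -2.6]
width: 0.626
grip_force: 64.5
```

```bash
python3 -c "
from h import *
snap('wrist','w3')
plan((.53,-.344,.18),267.5)
print(w2px('w3',(.53,-.344,.06)))"
```

```text
t 4.95 pos [ 0.42844549 -0.34225197  0.18545998] F [ 0.41035023  0.51646091 -3.46275931] w 0.6297872126382149 q [-0.72  0.07  1.94  0.    1.12  0.89]
shift [ 0.1015 -0.0025  0.0054] rot [-0.04  0.02  0.1 ]
(np.float64(323.98292745414096), np.float64(61.20325368174073))
```

View pics/w3.png

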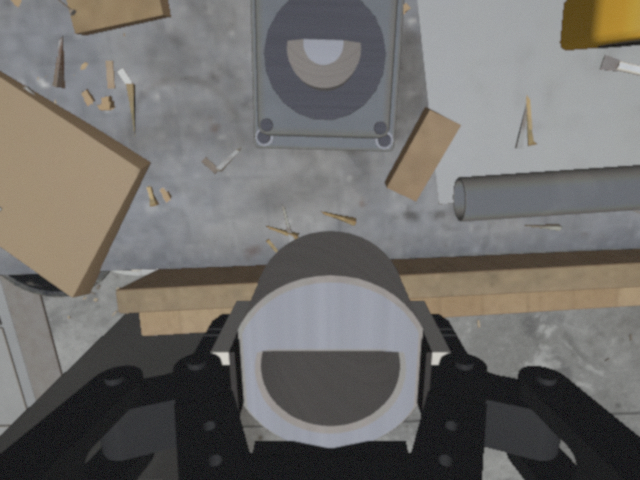

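The seat disc is centred at about (325,59.5), with its left and right edges at 264 and 386. The post's flat is nearly horizontal at row 38. The base's front edge runs (258,147)–(393,151), so about 1.5° of further turn is needed.

```bash
python3 -c "
from h import *
p=px2w('w3',325,59.5,.06);print(p, px2w('w3',264,59.5,.06)-px2w('w3',386,59.5,.06))
t=np.radians(-3.7);x=np.array([np.cos(t),np.sin(t),0]);y=np.array([np.sin(t),-np.cos(t),0])
g=p-.0013*x-.0005*y;print(g);g[2]=.16
plan(g,266.3)"
```

```text
[ 0.53084831 -0.34460382  0.06      ] [0.0028486  0.06757349 0.        ]
[ 0.52958328 -0.34402097  0.06      ]
t 4.95 pos [ 0.42844549 -0.34225197  0.18545998] F [ 0.41035023  0.51646091 -3.46275931] w 0.6297872126382149 q [-0.72  0.07  1.94  0.    1.12  0.89]
shift [ 0.1011 -0.0025  0.0254] rot [-0.04  0.02  1.3 ]
```

>>> jog_arm(deltas=[0.04, -0.001, 0, 0, 0, 0.5, -1, 0.08, -0.0025, 0, 0, 0, 1.3, -1, 0.101, -0.0025, 0.015, 0, 0, 1.3, -1, 0.101, -0.0025, 0.025, 0, 0, 1.3, -1, 0.101, -0.0025, 0.025, 0, 0, 1.3, -1, 0.101, -0.0025, 0.025, 0, 0, 1.3, -1, 0.101, -0.0025, 0.025, 0, 0, 1.3, -1])

```text
time: 5.65
tool_pos: [0.5289, -0.3451, 0.1613]
tcp_rot: [3.14, -0.104, 0.0]
wrist_force: [-0.3, 0.6, -2.8]
width: 0.624
grip_force: 64.5
```

```bash
python3 -c "
from h import *
snap('top','t2')
plan((.5296,-.344,.093),266.3)"
```

```text
t 5.7 pos [ 0.52906566 -0.34538193  0.16153219] F [ 0.99672794 -0.19794359 -3.19990739] w 0.6227672991025399 q [-0.62  0.25  1.79 -0.    1.1   1.02]
shift [ 0.0004 -0.0015  0.0685] rot [ 0.03 -0.05 -0.09]
```

>>> jog_arm(deltas=[0.0004, -0.0015, 0.01, 0, 0, 0, -1, 0.0004, -0.0015, 0.02, 0, 0, 0, -1, 0.0004, -0.0015, 0.028, 0, 0, 0, -1, 0.0004, -0.0015, 0.036, 0, 0, 0, -1, 0.0004, -0.0015, 0.044, 0, 0, 0, -1, 0.0004, -0.0015, 0.05, 0, 0, 0, -1])

```text
time: 6.3
tool_pos: [0.5296, -0.3436, 0.1094]
tcp_rot: [-3.139, 0.104, 0.002]
wrist_force: [1.1, -0.0, -2.1]
width: 0.622
grip_force: 64.5
```

>>> jog_arm(deltas=[0, 0, 0.005, 0, 0, 0, -1, 0, 0, 0.01, 0, 0, 0, -1, 0, 0, 0.014, 0, 0, 0, -1, 0, 0, 0.0165, 0, 0, 0, -1, 0, 0, 0.0165, 0, 0, 0, -1])

```text
time: 6.8
tool_pos: [0.5297, -0.3437, 0.0938]
tcp_rot: [-3.14, 0.104, 0.001]
wrist_force: [-0.6, -0.2, -3.7]
width: 0.626
grip_force: 64.5
```

>>> jog_arm(deltas=[0, 0, 0.001, 0, 0, 0, -1, 0, 0, 0.002, 0, 0, 0, -1, 0, 0, 0.002, 0, 0, 0, -1])

```text
time: 7.1
tool_pos: [0.53, -0.3438, 0.0923]
tcp_rot: [3.14, -0.104, 0.0]
wrist_force: [0.4, -0.3, -3.0]
width: 0.627
grip_force: 64.5
```

>>> jog_arm(deltas=[0, 0, 0.0005, 0, 0, 0, 0.4, 0, 0, 0.0005, 0, 0, 0, 0.7, 0, 0, 0.0005, 0, 0, 0, 1, 0, 0, 0.0005, 0, 0, 0, 1, 0, 0, 0.0005, 0, 0, 0, 1, 0, 0, 0.0005, 0, 0, 0, 1])

```text
time: 7.7
tool_pos: [0.53, -0.3438, 0.0918]
tcp_rot: [3.14, -0.104, 0.0]
wrist_force: [0.2, 0.1, 0.7]
width: 1.001
grip_force: 0.0
```

>>> jog_arm(deltas=[0, 0, -0.02, 0, 0, 0, 1, 0, 0, -0.05, 0, 0, 0, 1, 0, 0, -0.09, 0, 0, 0, 1, 0, 0, -0.13, 0, 0, 0, 1, -0.03, 0, -0.16, 0, 0, 0, 1, -0.08, 0, -0.16, 0, 0, 0, 1, -0.1, 0, -0.16, 0, 0, 0, 1, -0.1, 0, -0.16, 0, 0, 0, 1])

```text
time: 8.5
tool_pos: [0.4279, -0.337, 0.2522]
tcp_rot: [3.139, -0.106, -0.0]
wrist_force: [1.1, -0.8, -0.2]
width: 1.0
grip_force: 0.0
```

```bash
python3 -c "
from h import *
a=snap('wrist','w4')['color'];snap('side','s4');b=cv2.imread('pics/s4.png')[180:340,230:400]
cv2.imwrite('pics/e.png',np.hstack([cv2.resize(a,(400,300)),cv2.resize(b,(319,300))]))
for z in(.06,.11):print(w2px('s4',(.5305,-.3445,z)),w2px('w4',(.5305,-.3445,z)))"
```

```text
(np.float64(342.8077956497691), np.float64(223.35330969977895)) (np.float64(329.5059529139242), np.float64(70.83794659701906))
(np.float64(343.8651916219137), np.float64(196.38206806078222)) (np.float64(329.57946944218867), np.float64(62.64057330071245))
```

View pics/e.png

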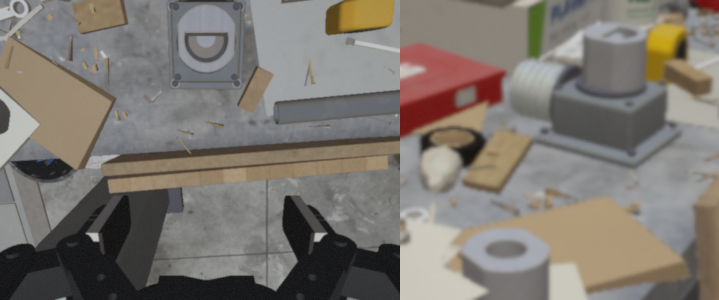

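The hub sits flush on the seat with the post through its bore and the flats parallel. In the side view its top centre is at about (344,198), against a predicted (344,196). The round hub hasn't moved and the gripper is clear.

```bash
python3 -c "
from h import *
print(finish_job())"
```

```text
the job is handed in; nothing more can be done
None
```

The D-bore hub is on the reducer's post, fully down on the seat with the flats aligned, and released; the round-bore hub was not touched, and the job was handed in at about 8.6 s (the hand-in gave no verdict).

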